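Find the tack tin that rocks and scrap it

ROBOT

A 6-joint arm with a two-finger parallel gripper is mounted at the origin on the work surface. World frame = base frame: x ahead of the robot, y to its left, z up, the work surface at z = 0. Lengths are in m, angles in rad, forces in N, time in s.
With the tool pointing down it reaches from about 0.225 to 0.875 m from the base axis. Payload 3.4 kg.
Tool frame: the origin (TCP) lies at the very end of the fingers, on their centre line; the grasp point (between the pads) lies 19 mm behind it; z points along the fingers, y is the direction in which the jaws open and shut (so a half turn about z gives the same grasp; the last joint's range is limited). The gripper opens to 85 mm and grips with 20 to 120 N. Pads are 22 mm wide; open, the fingers measure 114 mm over their backs; the gripper's body (76 mm by 85 mm) begins 54 mm behind the grasp point. The pads swing forward as they close: fully open they stand 13 mm farther back than shut.
Start: joints at [-1.399, 0.276, 1.505, -0, 1.361, -0.121], TCP at [0.166, -0.551, 0.209] pointing down, gripper open.
Joint ranges: [-2.89, 2.89], [-0.75, 2.08], [0.22, 2.7], [-1.18, 4.32], [0.11, 2.71], [-2.7, 2.7]. Speed limits (rad/s): [2.57, 2.57, 3.14, 3.14, 3.14, 3.14].

INTERFACE

Orientations are given as a unit quaternion [w, x, y, z].
In Python, from rig import get_state, get_image, calibration, sign_off gives the robot as it stands. The module is installed in compiled form; this text tells all that it offers.
- The arm moves only by the tool drive_tool, never from a script. Its argument "targets" is one flat list of numbers, 7 for each row, row after row: the turn, a rotation vector about the tool's x, y, z in degrees, then the shift along the tool's x, y, z in mm, then the opening, from 0 (shut) to 1 (fully open). In form: [wx, wy, wz, tx, ty, tz, fingers, wx, wy, wz, tx, ty, tz, fingers, ...]. A call has 1 to 12 rows; each row shifts and turns the commanded pose from where the row before left it, along the tool's axes as they then stand; what a row does not reach is not made up. A row lasts 1/8 s, in which the tool goes at most 62.5 mm and 10.7 degrees, less where a joint would pass 70% of its speed; a pose out of reach is approached as far as the arm can. A call is refused whole if a number of a shift passes 62.5 or a number of a turn 10.7, either way. A call with a gripper value outside its range is refused whole. The fingers move at their own pace and stop on an object; "grip_force" is the grip in N (left out, the last holds). Time passes only in rows, so rows that do not move let the fingers close. It gives the time, the measured TCP pose, the force and the opening at its end, in the units of the state.
- get_state(): the state, without advancing time (a new reading comes with each control period).
- get_image(name): name is "scene" or "top" or "wrist"; returns the picture (384x512x3 uint8, red, green, blue); there is no depth.
- calibration(name): a dict with "mtx" (3x3 intrinsics, pixels), "world_to_cam" (4x4, takes a point from world to camera coordinates); the wrist camera has in their place "hand_eye" (4x4, takes a point from camera to tool coordinates, whose origin is the TCP and whose axes are the flange's). Camera axes: x right, y down, z forward; pixel columns grow to the right and rows downward; lengths in m; the calibration is good to about 2 mm. The wrist camera is an equidistant fisheye: a pixel r from the principal point sees the ray r / f radians off the axis. A picture is of the moment at which its call begins: read the wrist's pose just before it. calibration takes no time and is no camera call.
- sign_off(): hands the job in, once; it reports no verdict.
The state is a dict: "clock": time; "qpos": joint angles; "qd": joint speeds; "effort": joint torques, N m; "position": TCP position; "ee_rot": TCP orientation; "contact_force": force on the tool from outside, world axes, zero at the start; "moment": the same for the moment, N m; "width": finger opening in m.
Only numpy, scipy, OpenCV 4.12 (cv2) and the standard library are available. Lean on these libraries where they do the work, as an engineer would, in place of code of your own. Each camera call takes 0.05 s, during which the arm holds its last target.

TASK

Two of the three flat brass tack tins stand steady, but one has been creased across the middle, so its bottom is bent and it leans to one side. Press down on the raised side of that tin's rim from above so that it rocks over and stays leaning the other way, and take the gripper off it for a moment; then pick it up and set it down, not dropped, standing on the floor of the red scrap tray. Leave the two steady tins where they stand.

Things in the scene. Friction and masses are not known exactly. Their poses are not given: they have to be found in the camera images.
- bent_tin: Flat brass tin: body dia 64 mm, lid 66, 20 high, 100-210 g, slick lid with a dark line over the crease. Underside: flat halves sloping up 9.5 deg from a central crease; it leans 9.5 deg on either. Origin: mid-crease; z to lid, y along crease. Starts with +x side raised (x axis 9.5 deg up). A few N on the lid 27 mm out on that side rocks it; past level it tips and stays (x 9.5 deg down).
- steady_tin_a: A steady flat brass tin of the same look, lid 66 mm in diameter, 20 mm high, with a flat bottom, standing level. Origin: centre of its underside, z up. To be left alone.
- steady_tin_b: Another steady tin, just like steady_tin_a. To be left alone.
- scrap_tray: Open square red tray, 160 by 160 mm outside, 25 mm high, walls and floor 5 mm thick, fixed to the bench. Origin: centre of its underside, on the bench; z up, x and y along its sides.
Things that resemble listed ones, but are neither listed nor needed, are in the scene too. Of the things shaped like the scrap_tray, the red one is meant.

How it is judged:
On the way:
1. the bent tin, on the bench, has been rocked over to lean the other way and is left standing so, untouched by the fingers (angle between bent_tin's own x axis and vertical above 1.65 rad and angle between bent_tin's own z axis and vertical below 0.35 rad and height (world z) of bent_tin below 0.01 m and contact force between the fingers and bent_tin below 0.1 N), for 0.2 s.
At the end, for the whole second after the job is handed in: The bent tin stands lid up (within 20 degrees, leaning either way) on the scrap tray's floor, inside its walls, released and at rest; both steady tins are within 20 mm of where they started (x of bent_tin in the frame of scrap_tray between -0.06 and 0.06 m and y of bent_tin in the frame of scrap_tray between -0.06 and 0.06 m and z of bent_tin in the frame of scrap_tray below 0.015 m and angle between bent_tin's own z axis and vertical below 0.35 rad and linear speed of bent_tin below 0.03 m/s and distance of each of steady_tin_a, steady_tin_b from where it was at the start of the episode below 0.02 m); the robot touches nothing.
It fails at once if a steady tin is moved by more than 20 mm (distance of any of steady_tin_a, steady_tin_b from where it was at the start of the episode above 0.02 m).
It fails at once if the bent tin is dropped: free of the fingers more than 40 mm above the bench (height (world z) of bent_tin above 0.04 m and contact force between the fingers and bent_tin below 0.05 N).
It also fails if it takes over 45 s, if anything falls off the work surface, if the arm or the gripper's body presses on something with over 40 N, if the wrist force passes 120 N, or if a joint passes its speed limit or range.

## Working session

There is one attempt and no reset: what is moved stays moved. The work goes in short steps, Python scripts to look and compute and a tool call to move; the robot and the scene stay as the last step left them, time stands still between calls to the robot, and variables do not carry over. Pictures are saved under pics/ and viewed, and the job is handed in when it is done.

Besides the shell and the picture viewer there is one more tool, called by a JSON object that holds its "method" and its "body", one argument or row to a line. drive_tool: Moves the arm, as the interface text tells. Its arguments: {"type":"object","properties":{"targets":{"type":"array"},"grip_force":{"type":"number"}},"required":["targets"]}

```bash
mkdir -p pics; python3 - <<'E'
from rig import *
import cv2,numpy as np
np.set_printoptions(precision=4,suppress=True)
print(get_state())
for n in ["scene","top","wrist"]:
    im=get_image(n); cv2.imwrite(f"pics/{n}0.png",im[:,:,::-1]); print(n,calibration(n))
E
```

```text
{'clock': 0.0, 'qpos': array([-1.399 ,  0.2766,  1.5061, -0.    ,  1.3607, -0.121 ]), 'qd': array([0.0004, 0.0014, 0.0008, 0.0022, 0.0025, 0.0006]), 'effort': array([  0.0019, -41.6768, -24.5807,   0.0005,   0.0111,  -0.    ]), 'position': array([ 0.1659, -0.55  ,  0.2076]), 'ee_rot': array([-0.0009,  0.9893,  0.1459, -0.    ]), 'contact_force': array([-0.2991, -0.0391, -0.1683]), 'moment': array([-0.0379,  0.0029,  0.0095]), 'width': 0.08546488465725038}
scene {'mtx': array([[468.0346,   0.    , 251.5063],
       [  0.    , 468.0346, 194.9076],
       [  0.    ,   0.    ,   1.    ]]), 'world_to_cam': array([[-0.5739,  0.8188,  0.0162,  0.248 ],
       [ 0.6674,  0.4791, -0.5701, -0.2962],
       [-0.4745, -0.3164, -0.8214,  1.2676],
       [ 0.    ,  0.    ,  0.    ,  1.    ]])}
top {'mtx': array([[488.5788,   0.    , 257.5788],
       [  0.    , 488.5788, 188.5611],
       [  0.    ,   0.    ,   1.    ]]), 'world_to_cam': array([[-0.0118, -0.9996, -0.025 ,  0.0193],
       [-0.9983,  0.0132, -0.0563,  0.4329],
       [ 0.0566,  0.0243, -0.9981,  1.2526],
       [ 0.    ,  0.    ,  0.    ,  1.    ]])}
wrist {'mtx': array([[297.3186,   0.    , 255.0875],
       [  0.    , 297.3186, 190.1462],
       [  0.    ,   0.    ,   1.    ]]), 'hand_eye': array([[ 0.0002, -0.9648, -0.2631,  0.0665],
       [ 1.    ,  0.0003, -0.0002, -0.0003],
       [ 0.0002, -0.2631,  0.9648, -0.1642],
       [ 0.    ,  0.    ,  0.    ,  1.    ]])}
```

View pics/scene0.png

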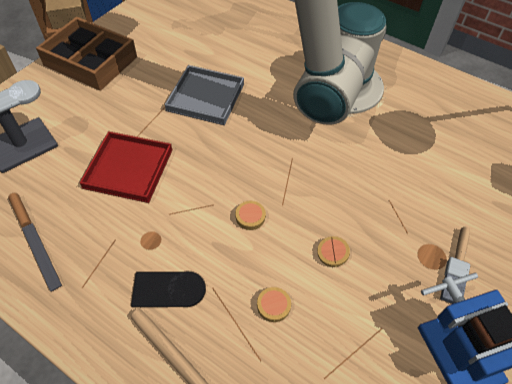

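View pics/top0.png

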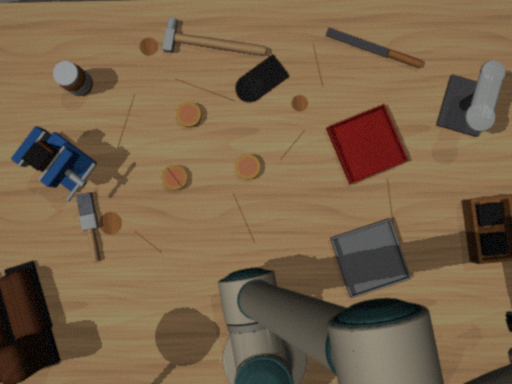

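View pics/wrist0.png

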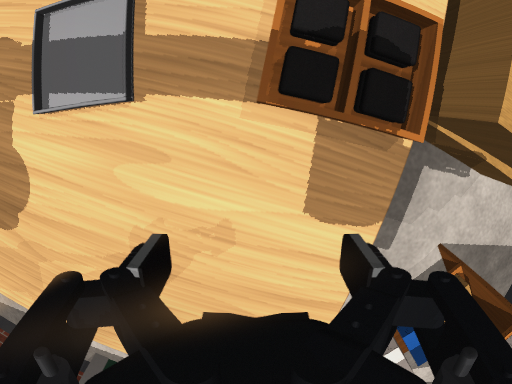

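The tin with the dark line is the bent one, at about (174,177) in the top view and (333,250) in the scene view. The steady tins are at (188,115) and (248,167) in the top view. The red tray is at (368,143).

```bash
cat > h.py <<'E'
import numpy as np,cv2
from rig import *
np.set_printoptions(precision=4,suppress=True)
def ray(n,uv):
    c=calibration(n);K=c["mtx"];T=c["world_to_cam"];R=T[:3,:3]
    d=R.T@np.linalg.inv(K)@np.array([uv[0],uv[1],1]);o=-R.T@T[:3,3];return o,d
def onz(n,uv,z):
    o,d=ray(n,uv);return o+d*(z-o[2])/d[2]
def quatR(q):
    from scipy.spatial.transform import Rotation as Ro
    return Ro.from_quat([q[1],q[2],q[3],q[0]]).as_matrix()
def wray(uv,st):
    c=calibration("wrist");K=c["mtx"];H=c["hand_eye"]
    x=np.array(uv,float)-K[:2,2];r=np.linalg.norm(x);th=r/K[0,0]
    d=np.array([*(x/max(r,1e-9)*np.sin(th)),np.cos(th)])
    R=quatR(st["ee_rot"]);return st["position"]+R@H[:3,3],R@H[:3,:3]@d
def wonz(uv,st,z):
    o,d=wray(uv,st);return o+d*(z-o[2])/d[2]
E
python3 - <<'E'
from h import *
t=cv2.imread("pics/top0.png");s=cv2.imread("pics/scene0.png")
for n,im in (("top",t),("scene",s)):
    hsv=cv2.cvtColor(im,cv2.COLOR_BGR2HSV)
    m=((hsv[...,0]<12)|(hsv[...,0]>174))&(hsv[...,1]>90)&(hsv[...,2]>150)
    m=cv2.morphologyEx(m.astype(np.uint8),cv2.MORPH_CLOSE,np.ones((5,5)))
    k,l,st,c=cv2.connectedComponentsWithStats(m)
    for i in range(1,k):
        if st[i,4]>100: print(n,"lid",c[i],st[i],onz(n,c[i],.02))
    m=((hsv[...,0]<6)|(hsv[...,0]>174))&(hsv[...,1]>180)&(hsv[...,2]>60)
    k,l,st,c=cv2.connectedComponentsWithStats(m.astype(np.uint8))
    i=1+np.argmax(st[1:,4]);cs=cv2.findContours((l==i).astype(np.uint8),0,2)[0][0]
    r=cv2.minAreaRect(cs);print(n,"tray",r,onz(n,r[0],.015));print([onz(n,p,.025)[:2] for p in cv2.boxPoints(r)])
a=cv2.resize(t[90:205,130:290],None,fx=5,fy=5,interpolation=2)
b=cv2.resize(s[180:330,220:370],None,fx=4,fy=4,interpolation=2)
cv2.imwrite("pics/a.png",a);cv2.imwrite("pics/b.png",b)
E
```

```text
top tray ((366.9115295410156, 143.6725616455078), (60.91782760620117, 63.02134323120117), 67.7509765625) [ 0.5453 -0.27    0.015 ]
[array([ 0.5876, -0.1649]), array([ 0.647 , -0.3156]), array([ 0.5005, -0.3702]), array([ 0.4415, -0.2207])]
scene lid [132.9193 171.6824] [  86  139   85   57 1933] [ 0.5561 -0.2429  0.02  ]
scene lid [250.0661 212.5586] [239 204  23  18 333] [0.4911 0.0371 0.02  ]
scene lid [333.0909 249.7789] [321 240  25  21 407] [0.466  0.2273 0.02  ]
scene lid [273.686  302.3905] [261 291  26  24 484] [0.6309 0.1905 0.02  ]
scene tray ((125.59413146972656, 165.57647705078125), (81.89126586914062, 61.391319274902344), 12.52880859375) [ 0.5506 -0.2722  0.015 ]
[array([ 0.6581, -0.3067]), array([ 0.5147, -0.4137]), array([ 0.4449, -0.2204]), array([ 0.5912, -0.1328])]
```

View pics/a.png

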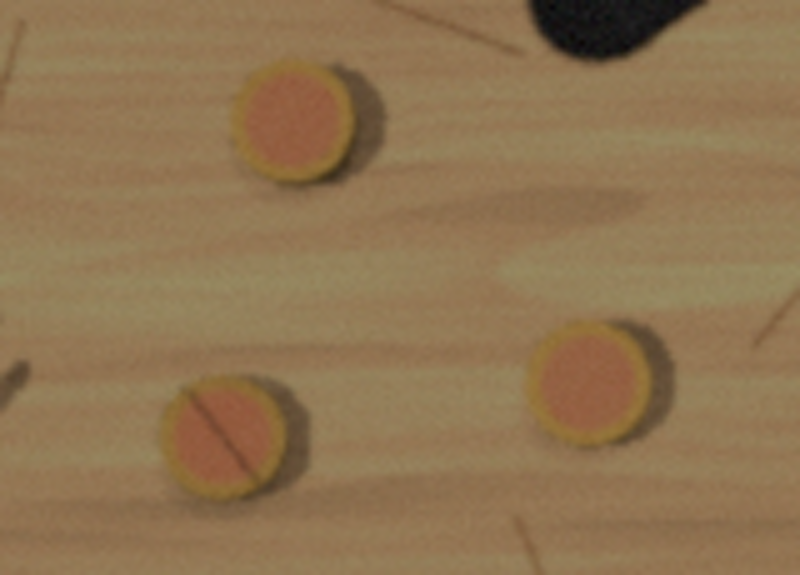

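View pics/b.png

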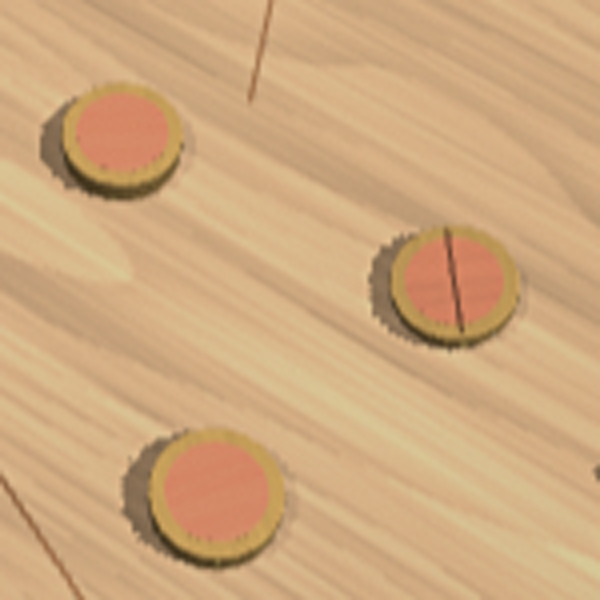

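{"method": "drive_tool", "body": {
  "targets": [0,0,-6,58,0,0,1,0,0,-6,58,-3,0,1,0,0,-6,58,-3,0,1,0,0,-6,58,-3,0,1,0,0,-6,58,-3,0,1,0,0,-6,58,-3,0,1,0,0,-6,58,-3,0,1,0,0,-6,58,-3,0,1,0,0,-6,58,-3,0,1,0,0,-6,58,-3,0,1,0,0,-6,58,-3,0,1,0,0,-6,58,-3,0,1]
}}

```text
clock: 1.65
position: [0.5621, -0.0324, 0.2081]
ee_rot: [-0.0, 0.713, 0.701, -0.0]
contact_force: [1.6, -0.1, 1.0]
width: 0.0851
```

{"method": "drive_tool", "body": {
  "targets": [0,0,-9,59,0,0,1,0,0,-9,59,0,0,1,0,0,-9,59,0,0,1,0,0,-10,58,0,0,1,0,0,0,0,0,0,1,0,0,0,0,0,0,1]
}}

```text
clock: 2.4
position: [0.5129, 0.1916, 0.2083]
ee_rot: [0.0, 0.456, 0.89, -0.0]
contact_force: [0.3, -0.6, 0.3]
width: 0.0852
```

```bash
python3 - <<'E'
from h import *
st=get_state();print(st)
im=get_image("wrist");cv2.imwrite("pics/w1.png",im[:,:,::-1])
import pickle;pickle.dump(st,open("st1.pkl","wb"))
E
```

```text
{'clock': 2.4, 'qpos': array([ 0.2311,  0.2347,  1.5631, -0.0011,  1.3438, -0.3931]), 'qd': array([-0.0294,  0.0044, -0.0055, -0.0007,  0.0002, -0.001 ]), 'effort': array([  1.0821, -39.2767, -24.3023,   0.099 ,   0.0415,  -0.0016]), 'position': array([0.5129, 0.1916, 0.2083]), 'ee_rot': array([ 0.0003,  0.4557,  0.8901, -0.0004]), 'contact_force': array([ 0.3239, -0.5943,  0.3366]), 'moment': array([-0.0406,  0.0496, -0.0159]), 'width': 0.08520148868986409}
```

View pics/w1.png

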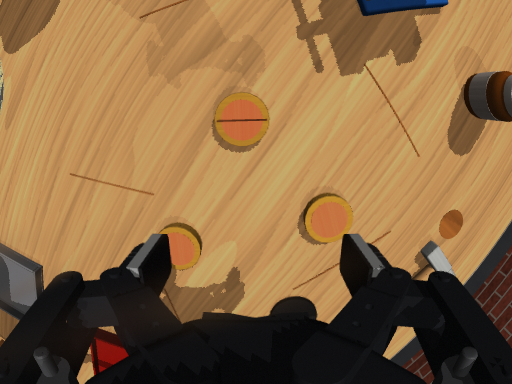

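```bash
python3 - <<'E'
from h import *
im=cv2.imread("pics/w1.png")
cv2.imwrite("pics/w1z.png",cv2.resize(im[80:165,200:290],None,fx=7,fy=7,interpolation=2))
import pickle;st=pickle.load(open("st1.pkl","rb"))
o,d=wray((242,120),st);print(o,d,wonz((217,121.5),st,.022),wonz((266,120),st,.022))
cx=wonz((242,120.5),st,.022);print(cx)
for n in("top","scene"):
  s=cv2.imread(f"pics/{n}0.png")
  print(n,[onz(n,p,.02) for p in ({"top":[(188.5,114.3),(247.6,166.7),(174.6,177.4)],"scene":[(250,213),(333,250),(274,303)]}[n])])
E
```

```text
[0.4742 0.2459 0.3725] [-0.0187 -0.0503 -0.9986] [0.4445 0.2099 0.022 ] [0.4904 0.2446 0.022 ]
[0.4679 0.2278 0.022 ]
top [array([0.6288, 0.1915, 0.02  ]), array([0.4895, 0.0388, 0.02  ]), array([0.4644, 0.2282, 0.02  ])]
scene [array([0.4921, 0.0376, 0.02  ]), array([0.4666, 0.2274, 0.02  ]), array([0.6315, 0.1916, 0.02  ])]
```

View pics/w1z.png

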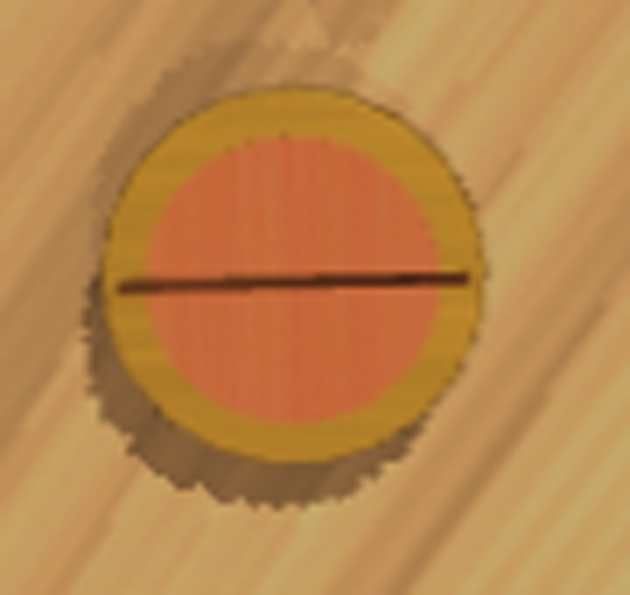

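{"method": "drive_tool", "body": {
  "targets": [0,0,0,-40,0,40,0,0,0,0,-40,0,40,0,0,0,0,-40,0,10,0,0,0,0,0,0,0,0,0,0,0,0,0,0,0]
}}

```text
clock: 3.08
position: [0.5831, 0.0933, 0.1184]
ee_rot: [-0.0, 0.457, 0.889, -0.0]
contact_force: [-0.9, 1.1, 0.8]
width: -0.0001
```

```bash
python3 - <<'E'
from h import *
st=get_state();print(st)
im=get_image("wrist");cv2.imwrite("pics/w2.png",im[:,:,::-1])
import pickle;pickle.dump(st,open("st2.pkl","wb"))
E
```

```text
{'clock': 3.075, 'qpos': array([ 0.0407,  0.3613,  1.6109,  0.0003,  1.1699, -0.581 ]), 'qd': array([ 0.0282, -0.0178,  0.0028,  0.0015,  0.0012, -0.0004]), 'effort': array([ -0.7687, -43.7182, -22.4356,  -0.0647,  -0.0419,   0.    ]), 'position': array([0.5831, 0.0933, 0.1184]), 'ee_rot': array([-0.0003,  0.457 ,  0.8895, -0.    ]), 'contact_force': array([-0.8839,  1.1123,  0.7576]), 'moment': array([0.0004, 0.027 , 0.0235]), 'width': -9.015208114838055e-05}
```

View pics/w2.png

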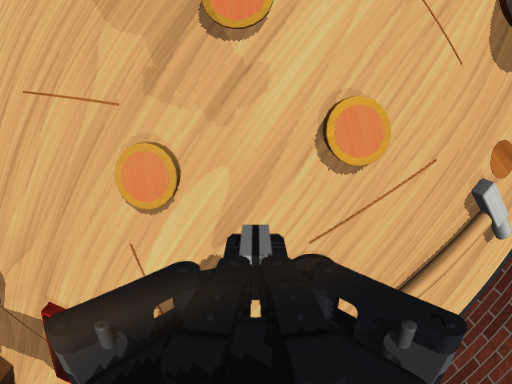

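The bent tin is cut off at the top edge (237,0), so I'll move a little nearer.

{"method": "drive_tool", "body": {
  "targets": [0,0,0,40,0,0,0,0,0,0,0,0,0,0,0,0,0,0,0,0,0]
}}

```text
clock: 3.5
position: [0.5598, 0.1274, 0.1193]
ee_rot: [0.001, 0.455, 0.89, 0.0]
contact_force: [0.8, -0.8, 0.2]
width: -0.0001
```

```bash
python3 - <<'E'
from h import *
st=get_state();print(st["position"],st["clock"])
im=get_image("wrist")[:,:,::-1];cv2.imwrite("pics/w3.png",im)
cv2.imwrite("pics/w3z.png",cv2.resize(im[0:200,100:420],(800,500),interpolation=2))
import pickle;pickle.dump(st,open("st3.pkl","wb"))
E
```

```text
[0.5598 0.1274 0.1193] 3.5
```

View pics/w3z.png

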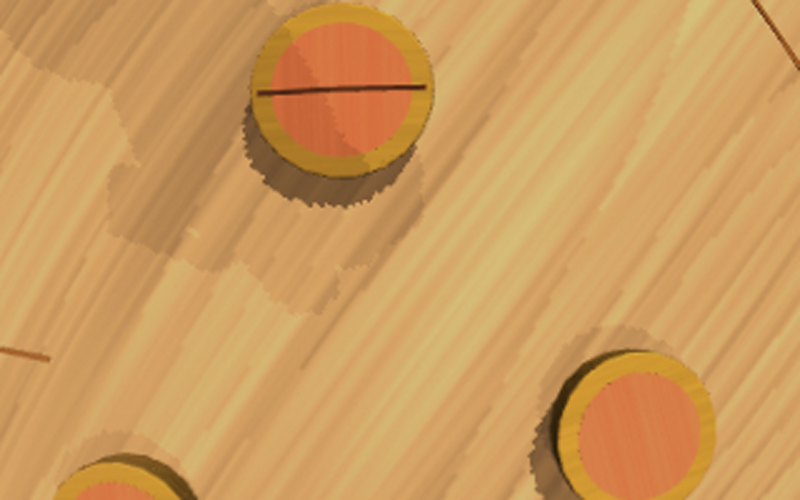

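```bash
python3 - <<'E'
from h import *
import pickle
for f,box,ps in (("3",(0,90,180,300),0),("1",(80,165,200,290),0)):
    st=pickle.load(open(f"st{f}.pkl","rb"));im=cv2.imread(f"pics/w{f}.png")
    hsv=cv2.cvtColor(im,cv2.COLOR_BGR2HSV)
    y0,y1,x0,x1=box
    m=np.zeros(im.shape[:2],np.uint8);h=hsv[y0:y1,x0:x1].astype(int)
    m[y0:y1,x0:x1]=(h[...,1]>185)&(h[...,0]<26)
    m=cv2.morphologyEx(m,cv2.MORPH_CLOSE,np.ones((5,5)));m=cv2.morphologyEx(m,cv2.MORPH_OPEN,np.ones((7,7)))
    k,l,s,c=cv2.connectedComponentsWithStats(m);i=1+np.argmax(s[1:,4]);print(f,s[i],c[i])
    cs=max(cv2.findContours((l==i).astype(np.uint8),0,1)[0],key=len)[:,0]
    rs=[wray(p,st) for p in cs]
    o=rs[0][0];D=np.array([r[1] for r in rs])
    # rays hit plane through centre c with normal n tilted by a about crease; fit circle, minimise radius spread
    yaw=np.deg2rad(125.8-0.0);ex=np.array([np.cos(yaw),np.sin(yaw),0])
    for a in np.deg2rad([-9.5,0,9.5]):   # + : tool +x side raised
        n=np.array([0,0,1])*np.cos(a)-ex*np.sin(a);u=ex*np.cos(a)+np.array([0,0,1])*np.sin(a);v=np.cross(n,u)
        p0=np.array([.467,.228,.020])
        P=o+D*(((p0-o)@n)/(D@n))[:,None]-p0
        q=np.c_[P@u,P@v].astype(np.float32)
        (c0,ax,an)=cv2.fitEllipse(q);print(np.rad2deg(a),"centre",c0,"axes",ax,an, "ext u,v",np.ptp(q,axis=0))
E
```

```text
3 [201  25  55  46 641] [222.312   54.6178]
-9.5 centre (-0.00822394248098135, 0.006608584430068731) axes (0.03941940516233444, 0.05564121529459953) 132.96192932128906 ext u,v [0.0453 0.048 ]
0.0 centre (-0.008145008236169815, 0.006598371081054211) axes (0.038954462856054306, 0.054065585136413574) 137.0736846923828 ext u,v [0.0433 0.0479]
9.5 centre (-0.008273238316178322, 0.006600961554795504) axes (0.038981843739748, 0.05337865650653839) 138.8451385498047 ext u,v [0.0426 0.0479]
1 [237  93  10   7  70] [241.5  96. ]
-9.5 centre (0.028939038515090942, 0.00015898466517683119) axes (0.008610805496573448, 0.013133486732840538) 178.77206420898438 ext u,v [0.0075 0.0107]
0.0 centre (0.028290385380387306, -6.107322406023741e-05) axes (0.008308996446430683, 0.012955966405570507) 179.14820861816406 ext u,v [0.0072 0.0105]
9.5 centre (0.0284331776201725, -0.00027727981796488166) axes (0.008242889307439327, 0.012782283127307892) 179.4469757080078 ext u,v [0.0072 0.0105]
```

```bash
python3 - <<'E'
from h import *
import pickle
E={"3":[(236.4,.6),(236.4,70.8),(200,36),(273.2,35.2)],"1":[(241.9,92.3),(241.9,146),(214.9,118.9),(269.3,119.3)]}
yaw=np.deg2rad(125.8);ex=np.array([np.cos(yaw),np.sin(yaw),0]);ey=np.array([ex[1],-ex[0],0])
S={k:pickle.load(open(f"st{k}.pkl","rb")) for k in E}
for j,nm in enumerate(["top(+tx)","bot(-tx)","left","right"]):
    (o1,d1),(o3,d3)=wray(E["1"][j],S["1"]),wray(E["3"][j],S["3"])
    d1/=np.linalg.norm(d1);d3/=np.linalg.norm(d3)
    t=np.linalg.lstsq(np.c_[d1,-d3],o3-o1,rcond=None)[0]
    a,b=o1+t[0]*d1,o3+t[1]*d3;print(nm,(a+b)/2,np.linalg.norm(a-b))
for k in E:
  for a in np.deg2rad([-9.5,0,9.5]):
    n=np.array([0,0,1])*np.cos(a)-ex*np.sin(a);u=ex*np.cos(a)+np.array([0,0,1])*np.sin(a)
    p0=np.array([.467,.228,.020]);P=[]
    for p in E[k]:
        o,d=wray(p,S[k]);P.append(o+d*((p0-o)@n)/(d@n)-p0)
    P=np.array(P);print(k,np.rad2deg(a),"diam u",P[0]@u-P[1]@u,"diam v",np.linalg.norm(P[2]-P[3]))
E
```

```text
top(+tx) [0.4483 0.2545 0.0229] 0.0006543417469479613
bot(-tx) [0.4857 0.2018 0.0122] 0.00011036831244180459
left [0.4398 0.2101 0.0159] 0.0008711107274957382
right [0.4932 0.2476 0.0166] 0.0002469247276197705
3 -9.5 diam u 0.07090326882336973 diam v 0.0645777302756975
3 0.0 diam u 0.06681146698371943 diam v 0.06457298444445658
3 9.5 diam u 0.0649039057539833 diam v 0.06456879212570994
1 -9.5 diam u 0.06455513106985133 diam v 0.06424278829441141
1 0.0 diam u 0.0639243154715011 diam v 0.06420252563350293
1 9.5 diam u 0.06510340886175633 diam v 0.0641623029157705
```

Triangulation puts the rim at z=0.023 on the tool +x side and z=0.012 on the -x side, a 9.5° lean. So the tool +x side is the raised one.

{"method": "drive_tool", "body": {
  "targets": [0,0,0,54,-5,0,0,0,0,0,54,-5,0,0,0,0,0,54,-6,0,0,0,0,0,0,0,40,0,0,0,0,0,0,30,0,0,0,0,0,0,10,0,0,0,0,0,0,0,0,0,0,0,0,0,0,0]
}}

```text
clock: 4.55
position: [0.4532, 0.2492, 0.0396]
ee_rot: [0.001, 0.456, 0.89, 0.001]
contact_force: [0.8, 1.1, 1.1]
width: 0.0001
```

```bash
python3 - <<'E'
from h import *
st=get_state();print(st)
ex=np.array([-.586,.810,0]);ey=np.array([.81,.586,0])
d=np.array([.4515,.2495,0])-st["position"];print(d@ex,d@ey)
im=get_image("wrist")[:,:,::-1];cv2.imwrite("pics/w4.png",im)
E
```

```text
{'clock': 4.55, 'qpos': array([ 0.3682,  0.3445,  1.8754, -0.0002,  0.9193, -0.2556]), 'qd': array([ 0.0005, -0.0063,  0.0008,  0.001 ,  0.0007,  0.0001]), 'effort': array([  0.0211, -39.0604, -18.1394,   0.0002,   0.0189,  -0.0002]), 'position': array([0.4532, 0.2492, 0.0396]), 'ee_rot': array([0.0008, 0.456 , 0.89  , 0.0009]), 'contact_force': array([0.8293, 1.1419, 1.1048]), 'moment': array([ 0.0219, -0.0359,  0.0071]), 'width': 9.58457997290412e-05}
0.0012538771091338038 -0.0011932182614453556
```

View pics/w4.png

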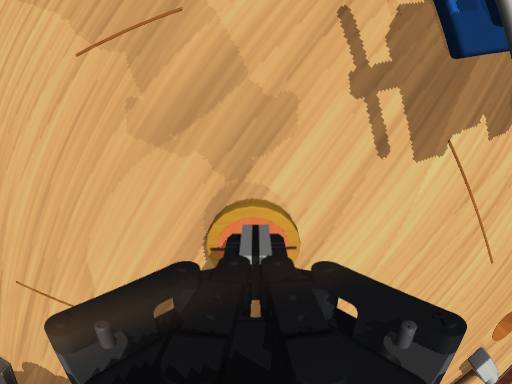

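{"method": "drive_tool", "body": {
  "targets": [0,0,0,1,-1,8,0,0,0,0,0,0,4,0,0,0,0,0,0,2,0,0,0,0,0,0,2,0,0,0,0,0,0,2,0,0,0,0,0,0,2,0]
}}

```text
clock: 5.35
position: [0.4505, 0.2493, 0.0184]
ee_rot: [0.0, 0.456, 0.89, -0.0]
contact_force: [-0.1, 0.4, 0.5]
width: 0.0002
```

{"method": "drive_tool", "body": {
  "targets": [0,0,0,0,0,0,0,0,0,0,0,0,-10,0,0,0,0,0,0,-30,0,0,0,0,-40,0,-40,0,0,0,0,-40,0,-20,1,0,0,0,0,0,0,1,0,0,0,0,0,0,1]
}}

```text
clock: 6.22
position: [0.4965, 0.1844, 0.1186]
ee_rot: [-0.0, 0.456, 0.89, -0.0]
contact_force: [0.2, 0.0, -0.7]
width: 0.0545
```

```bash
python3 - <<'E'
from h import *
import pickle
st=get_state();print(st["position"],st["ee_rot"],st["clock"]);pickle.dump(st,open("st5.pkl","wb"))
im=get_image("wrist")[:,:,::-1];cv2.imwrite("pics/w5.png",im)
cv2.imwrite("pics/w5z.png",cv2.resize(im[30:190,140:356],None,fx=3.5,fy=3.5,interpolation=2))
E
```

```text
[0.4965 0.1844 0.1186] [-0.0004  0.456   0.89   -0.    ] 6.225
```

View pics/w5z.png

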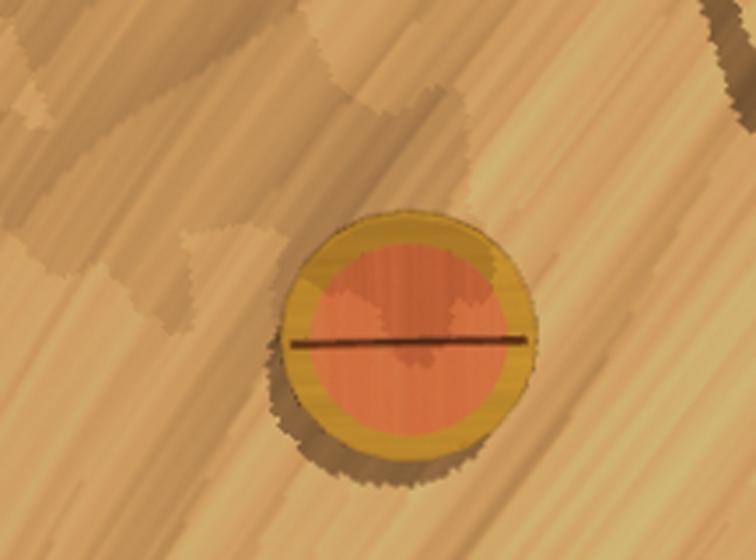

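The tin is at about (410,335) in this crop. I'll take a second view to triangulate its tilt.

{"method": "drive_tool", "body": {
  "targets": [0,0,0,-55,0,0,1,0,0,0,0,0,0,1,0,0,0,0,0,0,1]
}}

```text
clock: 6.65
position: [0.528, 0.1404, 0.1176]
ee_rot: [-0.001, 0.456, 0.89, -0.0]
contact_force: [0.0, -0.7, 0.5]
width: 0.0855
```

```bash
python3 - <<'E'
from h import *
import pickle
st=get_state();print(st["position"],st["ee_rot"],st["clock"]);pickle.dump(st,open("st6.pkl","wb"))
im=get_image("wrist")[:,:,::-1];cv2.imwrite("pics/w6.png",im)
cv2.imwrite("pics/w6z.png",cv2.resize(im[0:160,140:356],None,fx=3.5,fy=3.5,interpolation=2))
E
```

```text
[0.528  0.1404 0.1176] [-0.0013  0.4556  0.8902 -0.0005] 6.65
```

View pics/w6z.png

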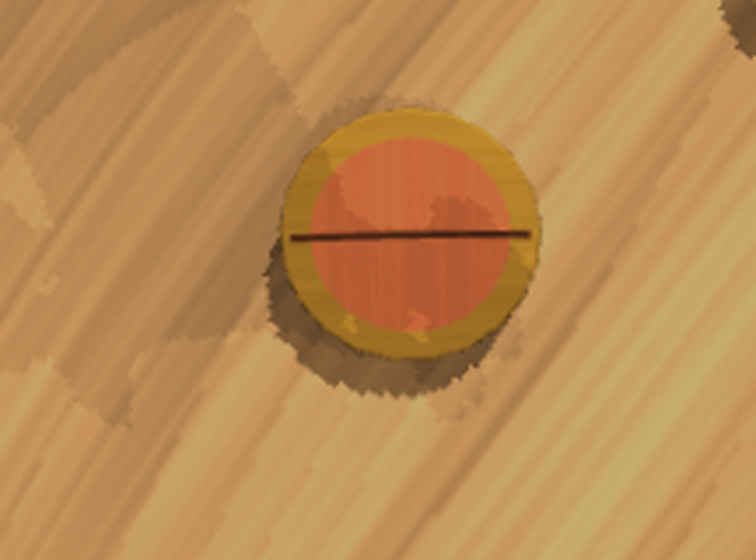

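```bash
cat > tri.py <<'E'
from h import *
import pickle
def tri(ka,Ea,kb,Eb,yaw=125.8):
    yaw=np.deg2rad(yaw);ex=np.array([np.cos(yaw),np.sin(yaw),0])
    A=pickle.load(open(f"st{ka}.pkl","rb"));B=pickle.load(open(f"st{kb}.pkl","rb"));P=[]
    for p,q in zip(Ea,Eb):
        (o1,d1),(o3,d3)=wray(p,A),wray(q,B)
        t=np.linalg.lstsq(np.c_[d1,-d3],o3-o1,rcond=None)[0]
        a,b=o1+t[0]*d1,o3+t[1]*d3;P.append((a+b)/2);print(P[-1],np.linalg.norm(a-b))
    print("lean +x up deg",np.rad2deg(np.arctan2(P[0][2]-P[1][2],(P[0]-P[1])@ex)),"centre",np.mean(P,0))
E
python3 - <<'E'
from tri import *
f=lambda L,x,y:[(x+a/3.5-.4,y+b/3.5-.4) for a,b in L]
tri("5",f([(410,210),(410,461),(281,335),(538,338)],140,30),"6",f([(412,107),(412,359),(282,232),(541,235)],140,0))
E
```

```text
[0.4477 0.255  0.0207] 6.540504127136705e-05
[0.4856 0.2024 0.0135] 7.334654876740376e-05
[0.4393 0.2101 0.0149] 0.0002555988924215781
[0.4931 0.248  0.0154] 0.00012854581716670242
lean +x up deg 6.364564023198045 centre [0.4664 0.2289 0.0161]
```

Both views still show the tool +x side up, and the lid centre hasn't shifted. It didn't tip, so I'll press again and check force and pictures as I go down.

{"method": "drive_tool", "body": {
  "targets": [0,0,0,45,0,0,0,0,0,0,45,1,0,0,0,0,0,43,1,20,0,0,0,0,0,0,40,0,0,0,0,0,0,30,0,0,0,0,0,0,0,0,0,0,0,0,0,4,0,0,0,0,0,0,2,0,0,0,0,0,0,0,0]
}}

```text
clock: 7.82
position: [0.4538, 0.2489, 0.0232]
ee_rot: [0.0, 0.456, 0.89, 0.001]
contact_force: [0.4, -0.4, 0.1]
width: 0.0
```

```bash
python3 - <<'E'
from h import *
import pickle
st=get_state();print(st["position"],st["ee_rot"],st["clock"],st["contact_force"])
ex=np.array([-.586,.810,0]);ey=np.array([.81,.586,0])
d=np.array([.4515,.2495,0])-st["position"];print(d@ex,d@ey)
im=get_image("scene")[:,:,::-1];cv2.imwrite("pics/s7z.png",cv2.resize(im[170:300,250:430],None,fx=4,fy=4,interpolation=2))
for n in("scene","top"):
  c=calibration(n);p=c["mtx"]@(c["world_to_cam"]@[*st["position"],1])[:3];print(n,p[:2]/p[2])
im=get_image("wrist")[:,:,::-1];cv2.imwrite("pics/w7z.png",cv2.resize(im[170:290,170:340],None,fx=4,fy=4,interpolation=2))
E
```

```text
[0.4538 0.2489 0.0232] [0.0005 0.4558 0.8901 0.0005] 7.825 [ 0.3609 -0.3516  0.1386]
0.0018241914653041686 -0.0015025850359185347
scene [345.5494 250.1798]
top [166.3822 181.5291]
```

View pics/s7z.png

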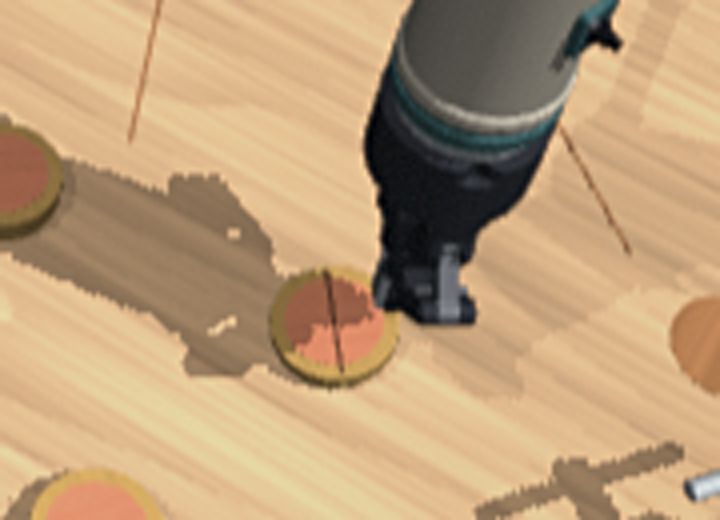

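View pics/w7z.png

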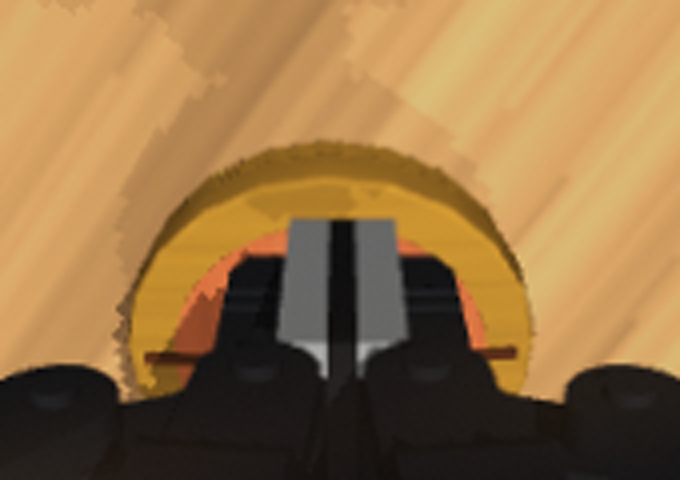

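{"method": "drive_tool", "body": {
  "targets": [0,0,0,0,0,3,0,0,0,0,0,0,2,0,0,0,0,0,0,0,0]
}}

```text
clock: 8.3
position: [0.4531, 0.2487, 0.0172]
ee_rot: [-0.0, 0.456, 0.89, -0.0]
contact_force: [0.1, 0.5, 0.2]
width: -0.0
```

```bash
python3 - <<'E'
from h import *
st=get_state();print(st["position"],st["clock"],st["contact_force"],st["moment"])
im=get_image("scene")[:,:,::-1];a=cv2.resize(im[200:280,290:390],None,fx=6,fy=6,interpolation=0)
cv2.imwrite("pics/s8z.png",np.clip(a.astype(float)*1.6,0,255))
im=get_image("wrist")[:,:,::-1];cv2.imwrite("pics/w8z.png",np.clip(1.6*cv2.resize(im[170:290,170:340],None,fx=4,fy=4,interpolation=2).astype(float),0,255))
E
```

```text
[0.4531 0.2487 0.0172] 8.3 [0.1125 0.5276 0.1986] [ 0.0423 -0.0395 -0.0632][ WARN:0@1.499] global loadsave.cpp:1063 imwrite_ Unsupported depth image for selected encoder is fallbacked to CV_8U.
```

View pics/s8z.png

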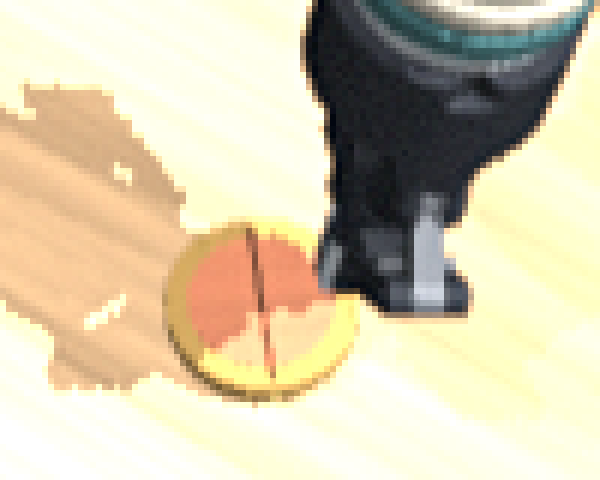

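View pics/w8z.png

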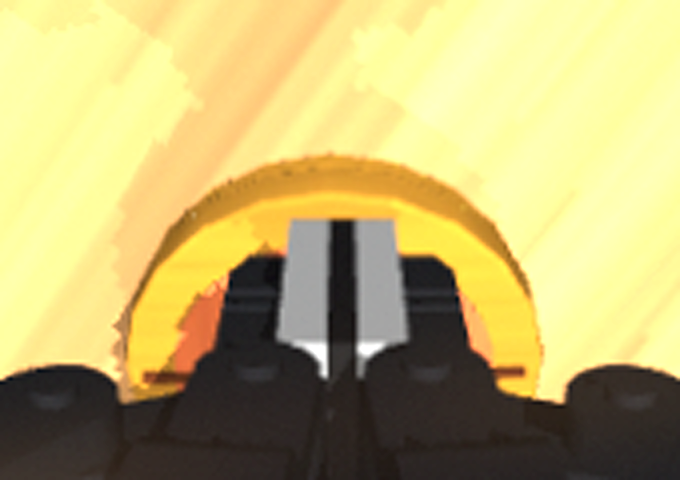

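{"method": "drive_tool", "body": {
  "targets": [0,0,0,0,0,2,0,0,0,0,0,0,0,0]
}}

```text
clock: 8.65
position: [0.4531, 0.2487, 0.0153]
ee_rot: [-0.0, 0.456, 0.89, -0.0]
contact_force: [1.0, 0.4, -0.3]
width: 0.0003
```

{"method": "drive_tool", "body": {
  "targets": [0,0,0,0,0,2,0,0,0,0,0,0,0,0]
}}

```text
clock: 8.9
position: [0.4532, 0.2487, 0.0133]
ee_rot: [-0.0, 0.456, 0.89, -0.0]
contact_force: [-0.2, 1.3, 0.2]
width: -0.0001
```

{"method": "drive_tool", "body": {
  "targets": [0,0,0,0,0,2,0,0,0,0,0,0,0,0]
}}

```text
clock: 9.15
position: [0.4531, 0.2487, 0.0113]
ee_rot: [-0.0, 0.456, 0.89, -0.0]
contact_force: [0.2, -0.2, 0.5]
width: 0.0001
```

```bash
python3 - <<'E'
from h import *
im=get_image("scene")[:,:,::-1];cv2.imwrite("pics/s9z.png",cv2.resize(im[200:280,290:390],None,fx=6,fy=6,interpolation=0))
im=get_image("wrist")[:,:,::-1];cv2.imwrite("pics/w9z.png",cv2.resize(im[170:290,170:340],None,fx=4,fy=4,interpolation=2))
E
```

```text
(no output)
```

View pics/s9z.png

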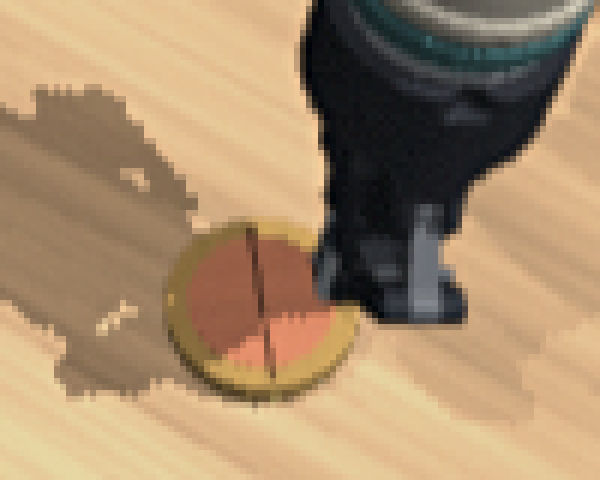

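View pics/w9z.png

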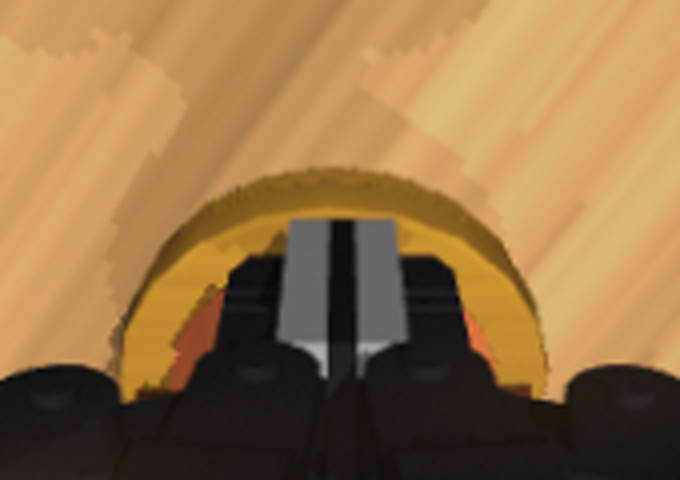

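The tip at wrist zoom (342,218) still hangs above the lid with no contact, so the shut pads evidently end behind the TCP. I'll keep stepping down and watch the force.

{"method": "drive_tool", "body": {
  "targets": [0,0,0,0,0,2,0,0,0,0,0,0,2,0,0,0,0,0,0,0,0]
}}

```text
clock: 9.62
position: [0.4531, 0.2487, 0.0072]
ee_rot: [-0.0, 0.456, 0.89, -0.0]
contact_force: [-0.3, 0.7, -0.2]
width: -0.0005
```

```bash
python3 - <<'E'
from h import *
st=get_state();print(st["position"],st["clock"],st["contact_force"],st["moment"])
im=get_image("wrist")[:,:,::-1];cv2.imwrite("pics/w10z.png",cv2.resize(im[170:290,170:340],None,fx=4,fy=4,interpolation=2))
im=get_image("top")[:,:,::-1];cv2.imwrite("pics/t10z.png",cv2.resize(im[140:220,120:220],None,fx=6,fy=6,interpolation=0))
E
```

```text
[0.4531 0.2487 0.0072] 9.625 [-0.2906  0.6666 -0.2457] [-0.0084  0.0097 -0.0283]
```

View pics/w10z.png

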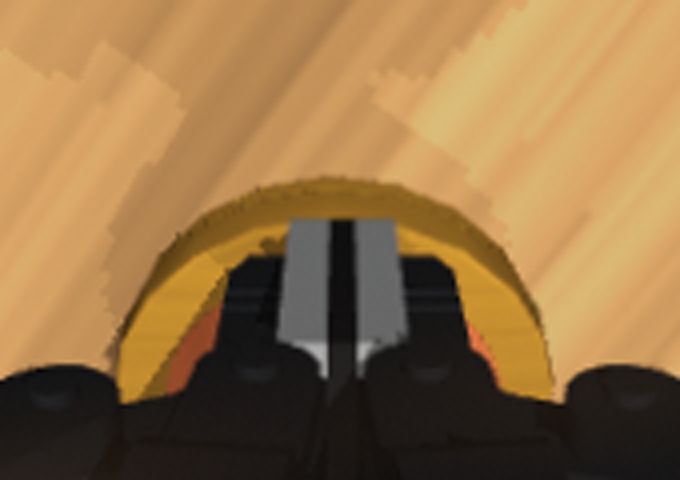

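View pics/t10z.png

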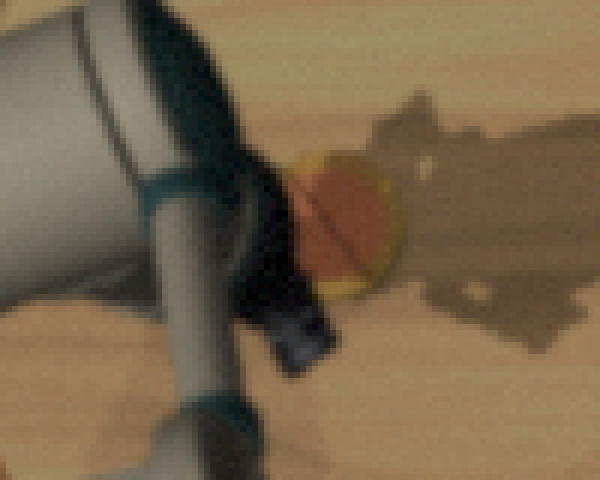

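{"method": "drive_tool", "body": {
  "targets": [0,0,0,0,0,2,0,0,0,0,0,0,0,0]
}}

```text
clock: 9.98
position: [0.4531, 0.2487, 0.0053]
ee_rot: [-0.0, 0.456, 0.89, -0.0]
contact_force: [-0.6, -0.1, -0.3]
width: -0.0001
```

{"method": "drive_tool", "body": {
  "targets": [0,0,0,0,0,2,0,0,0,0,0,0,0,0]
}}

```text
clock: 10.22
position: [0.4531, 0.2487, 0.0033]
ee_rot: [-0.0, 0.456, 0.89, -0.0]
contact_force: [0.0, -0.7, -0.4]
width: -0.0002
```

```bash
python3 - <<'E'
from h import *
st=get_state();print(st["position"],st["clock"],st["contact_force"],st["moment"],st["effort"])
im=get_image("wrist")[:,:,::-1];cv2.imwrite("pics/w11z.png",cv2.resize(im[170:290,170:340],None,fx=4,fy=4,interpolation=2))
im=get_image("scene")[:,:,::-1];cv2.imwrite("pics/s11z.png",cv2.resize(im[200:280,290:390],None,fx=6,fy=6,interpolation=0))
E
```

```text
[0.4531 0.2487 0.0033] 10.225 [ 0.0041 -0.6575 -0.374 ] [0.0048 0.0418 0.0089] [ -0.0058 -40.6601 -16.7184  -0.0008  -0.0136  -0.    ]
```

View pics/w11z.png

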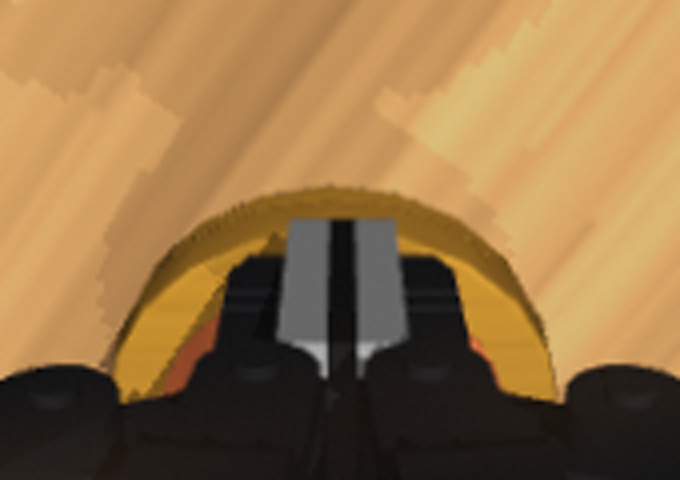

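View pics/s11z.png

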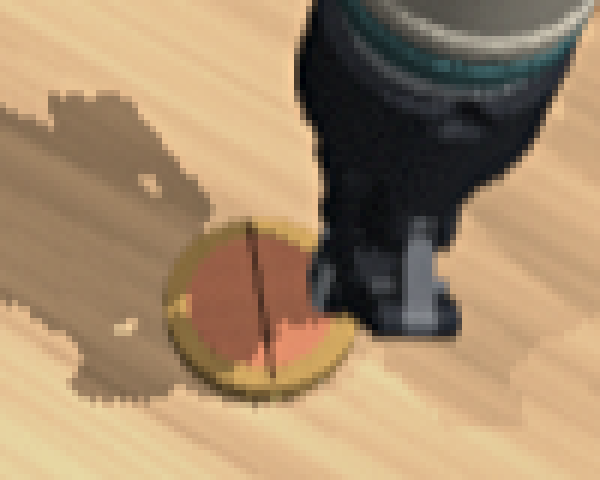

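{"method": "drive_tool", "body": {
  "targets": [0,0,0,0,0,2,0,0,0,0,0,0,0,0]
}}

```text
clock: 10.58
position: [0.4532, 0.2487, 0.0013]
ee_rot: [-0.0, 0.456, 0.89, -0.0]
contact_force: [0.1, -0.4, 0.4]
width: -0.0003
```

{"method": "drive_tool", "body": {
  "targets": [0,0,0,0,0,2,0,0,0,0,0,0,0,0]
}}

```text
clock: 10.82
position: [0.4531, 0.2487, -0.0007]
ee_rot: [-0.0, 0.456, 0.89, -0.0]
contact_force: [-0.8, 0.0, 0.3]
width: -0.0003
```

```bash
python3 - <<'E'
from h import *
st=get_state();print(st["position"],st["clock"],st["contact_force"],st["moment"],st["effort"])
im=get_image("wrist")[:,:,::-1];cv2.imwrite("pics/w12z.png",cv2.resize(im[170:290,170:340],None,fx=4,fy=4,interpolation=2))
E
```

```text
[ 0.4531  0.2487 -0.0007] 10.825 [-0.8384  0.0174  0.2823] [0.0004 0.0124 0.0352] [ -0.0043 -40.7848 -16.5141   0.0006  -0.0121   0.    ]
```

View pics/w12z.png

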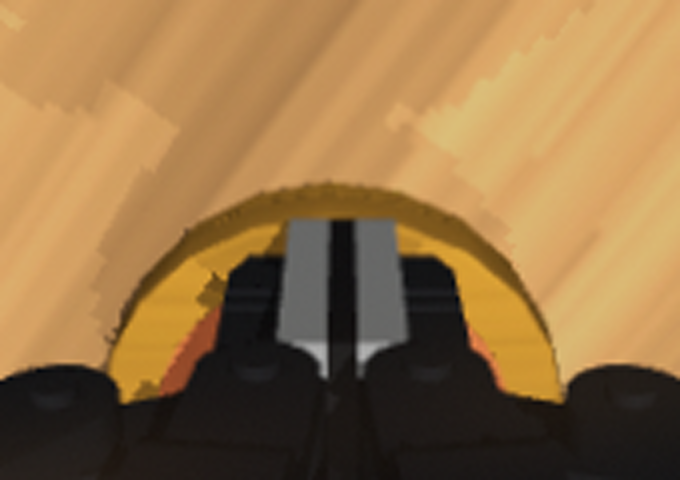

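The wall is now thinner and the rim has shifted to row 182, so the tin is rocking. Contact is at TCP z of about 0. I'll go on down.

{"method": "drive_tool", "body": {
  "targets": [0,0,0,0,0,2,0,0,0,0,0,0,2,0,0,0,0,0,0,1,0,0,0,0,0,0,0,0]
}}

```text
clock: 11.38
position: [0.4533, 0.2489, -0.005]
ee_rot: [0.0, 0.456, 0.89, 0.0]
contact_force: [-1.7, -0.3, 4.7]
width: -0.0
```

```bash
python3 - <<'E'
from h import *
st=get_state();print(st["position"],st["clock"],st["contact_force"],st["moment"],st["effort"])
im=get_image("wrist")[:,:,::-1];cv2.imwrite("pics/w13z.png",cv2.resize(im[170:290,170:340],None,fx=4,fy=4,interpolation=2))
E
```

```text
[ 0.4533  0.2489 -0.005 ] 11.375 [-1.7291 -0.2558  4.7435] [-0.0609  0.2388  0.0317] [ -0.2501 -38.5639 -15.8256  -0.0676  -0.408   -0.0071]
```

View pics/w13z.png

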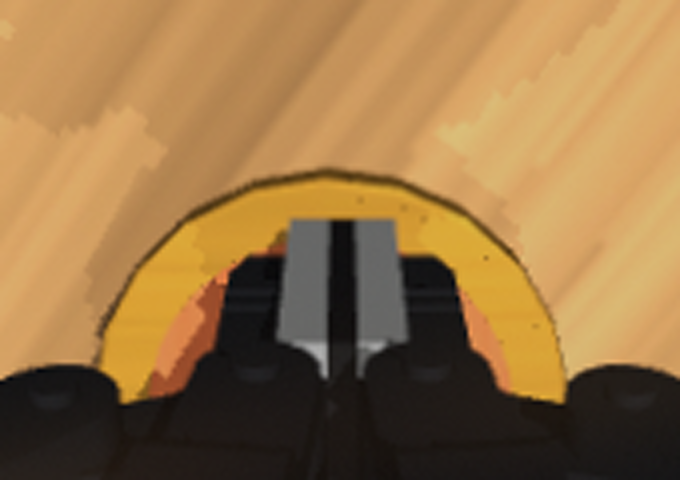

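The +x wall has vanished and the force is 4.7 N, so the tin has tipped over and rests on the other half. I'll lift off and check.

{"method": "drive_tool", "body": {
  "targets": [0,0,0,0,0,-3,0,0,0,0,0,0,-10,0,0,0,0,0,0,-40,0,0,0,0,-40,0,-40,1,0,0,0,-40,0,-30,1,0,0,0,0,0,0,1,0,0,0,0,0,0,1]
}}

```text
clock: 12.3
position: [0.4991, 0.1839, 0.1172]
ee_rot: [-0.001, 0.456, 0.89, -0.0]
contact_force: [-0.4, 0.9, 0.6]
width: 0.0723
```

```bash
python3 - <<'E'
from h import *
import pickle
st=get_state();print(st["position"],st["ee_rot"],st["clock"]);pickle.dump(st,open("st14.pkl","wb"))
im=get_image("wrist")[:,:,::-1];cv2.imwrite("pics/w14.png",im)
cv2.imwrite("pics/w14z.png",cv2.resize(im[30:190,140:356],None,fx=3.5,fy=3.5,interpolation=2))
E
```

```text
[0.4991 0.1839 0.1172] [-0.0007  0.456   0.89   -0.0002] 12.3
```

View pics/w14z.png

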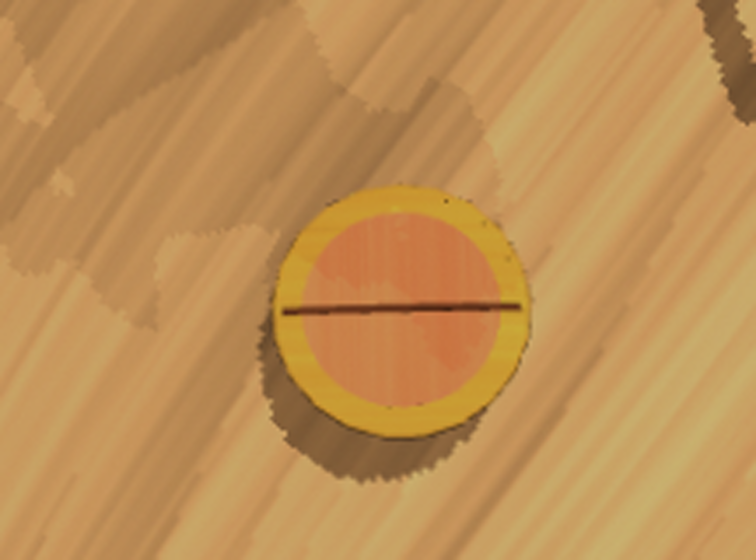

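View pics/w14.png

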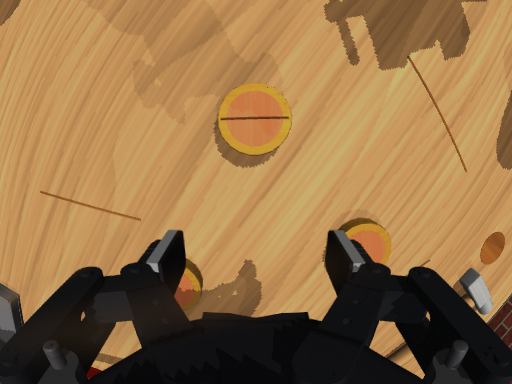

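{"method": "drive_tool", "body": {
  "targets": [0,0,0,-55,0,0,1,0,0,0,0,0,0,1,0,0,0,0,0,0,1]
}}

```text
clock: 12.72
position: [0.5306, 0.14, 0.1163]
ee_rot: [-0.002, 0.456, 0.89, -0.001]
contact_force: [0.1, 0.4, -0.4]
width: 0.0855
```

```bash
python3 - <<'E'
from h import *
import pickle
st=get_state();print(st["position"],st["ee_rot"],st["clock"]);pickle.dump(st,open("st15.pkl","wb"))
im=get_image("wrist")[:,:,::-1];cv2.imwrite("pics/w15.png",im)
cv2.imwrite("pics/w15z.png",cv2.resize(im[0:160,140:356],None,fx=3.5,fy=3.5,interpolation=2))
E
```

```text
[0.5306 0.14   0.1163] [-0.0015  0.4557  0.8902 -0.0006] 12.725
```

View pics/w15z.png

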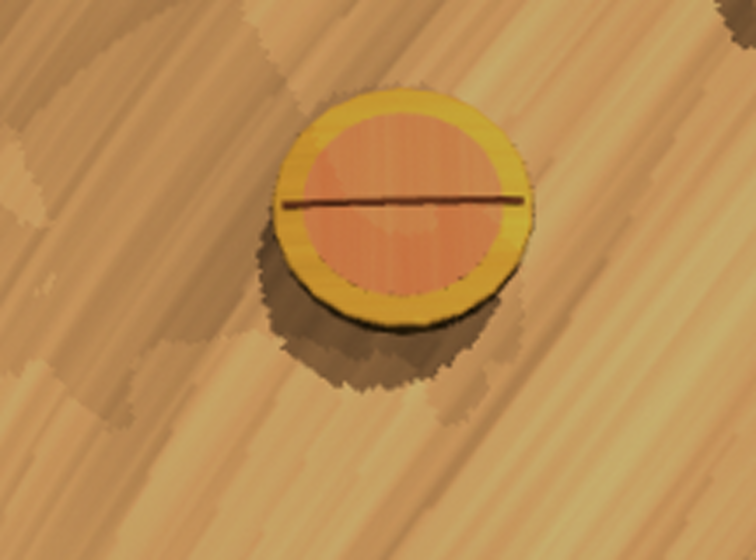

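```bash
python3 - <<'E'
from tri import *
f=lambda L,x,y:[(x+a/3.5-.4,y+b/3.5-.4) for a,b in L]
tri("14",f([(403,184),(403,437),(274,309),(531,311)],140,30),"15",f([(404,87),(404,327),(273,207),(534,206)],140,0))
E
```

```text
[0.4445 0.2592 0.014 ] 0.00011179577310106083
[0.4821 0.207  0.0214] 4.3410323841981524e-05
[0.4362 0.2139 0.0135] 0.0002651105017476652
[0.4897 0.2519 0.0174] 9.415430087122337e-05
lean +x up deg -6.6269413387941265 centre [0.4631 0.233  0.0166]
```

The lean is now reversed: the far +x rim is at z=0.014 and the near rim at z=0.021. The lid centre is at (0.463,0.233). The fingertip images and the press agree that the tips end about 22 mm behind the TCP when shut and about 30 mm behind it at 66 mm opening. The grasp therefore needs a TCP z of about -0.024.

{"method": "drive_tool", "body": {
  "targets": [0,0,0,57,0,0,1,0,0,0,56,0,20,1,0,0,0,0,0,40,1,0,0,0,0,0,30,1,0,0,0,0,0,10,1,0,0,0,0,0,0,1,0,0,0,0,0,0,1]
}}

```text
clock: 13.65
position: [0.467, 0.2313, 0.0185]
ee_rot: [0.001, 0.456, 0.89, 0.001]
contact_force: [0.6, 0.6, 0.0]
width: 0.0857
```

```bash
python3 - <<'E'
from h import *
st=get_state();print(st["position"],st["ee_rot"],st["clock"],st["contact_force"])
ex=np.array([-.586,.810,0]);ey=np.array([.81,.586,0])
d=np.array([.464,.2318,0])-st["position"];print(d@ex,d@ey)
im=get_image("wrist")[:,:,::-1];cv2.imwrite("pics/w16.png",im)
im=get_image("scene")[:,:,::-1];cv2.imwrite("pics/s16.png",cv2.resize(im[170:300,250:430],None,fx=4,fy=4,interpolation=2))
E
```

```text
[0.467  0.2313 0.0185] [0.0008 0.4557 0.8901 0.0008] 13.65 [0.6034 0.5826 0.0264]
0.0021439517939998575 -0.0021911355835227543
```

View pics/w16.png

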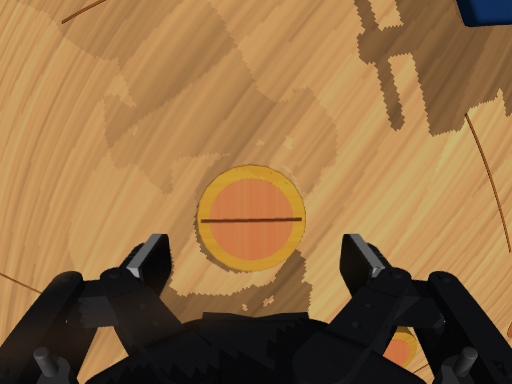

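View pics/s16.png

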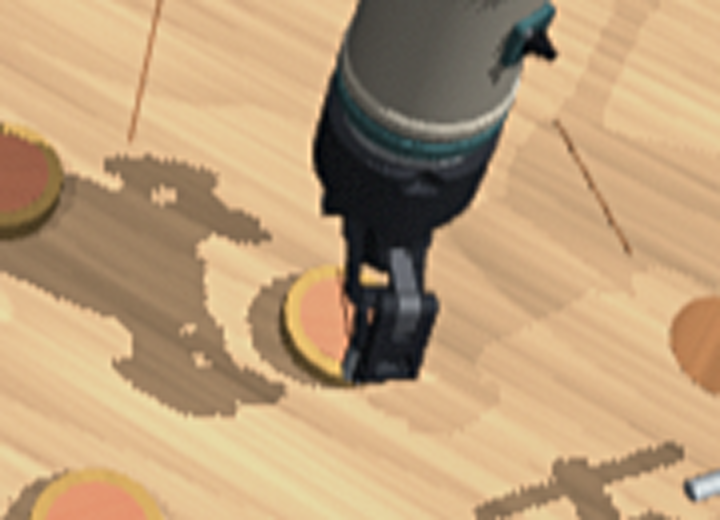

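{"method": "drive_tool", "body": {
  "targets": [0,0,0,2,-2,18,1,0,0,0,0,0,10,1,0,0,0,0,0,5,1,0,0,0,0,0,0,1,0,0,0,0,0,0,1]
}}

```text
clock: 14.38
position: [0.4638, 0.2315, -0.0152]
ee_rot: [0.0, 0.456, 0.89, 0.0]
contact_force: [-1.3, -0.9, 1.2]
width: 0.0855
```

```bash
python3 - <<'E'
from h import *
st=get_state();print(st["position"],st["ee_rot"],st["clock"],st["contact_force"])
im=get_image("wrist")[:,:,::-1];cv2.imwrite("pics/w17.png",im)
im=get_image("scene")[:,:,::-1];cv2.imwrite("pics/s17.png",cv2.resize(im[170:300,250:430],None,fx=4,fy=4,interpolation=2))
E
```

```text
[ 0.4638  0.2315 -0.0152] [0.0003 0.4558 0.8901 0.0003] 14.375 [-1.306  -0.8914  1.244 ]
```

View pics/w17.png

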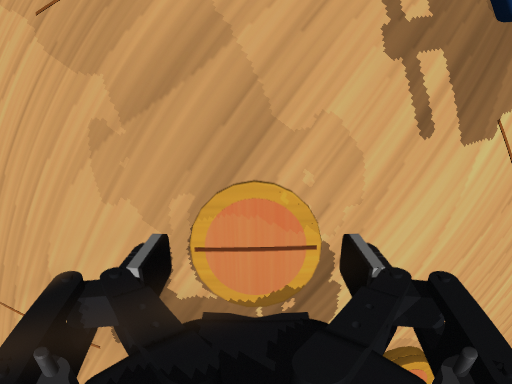

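View pics/s17.png

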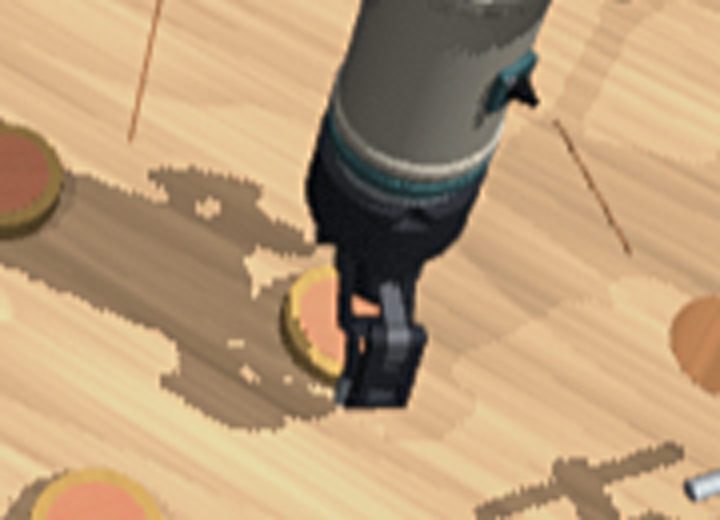

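{"method": "drive_tool", "body": {
  "targets": [0,0,0,0,0,4,1,0,0,0,0,0,4,1,0,0,0,0,0,2,1,0,0,0,0,0,0,1,0,0,0,0,0,0,1]
}}

```text
clock: 15.1
position: [0.4634, 0.2314, -0.0256]
ee_rot: [0.0, 0.456, 0.89, -0.0]
contact_force: [-0.1, 0.7, 0.6]
width: 0.0854
```

```bash
python3 - <<'E'
from h import *
st=get_state();print(st["position"],st["ee_rot"],st["clock"],st["contact_force"])
im=get_image("wrist")[:,:,::-1];cv2.imwrite("pics/w18.png",im)
im=get_image("scene")[:,:,::-1];cv2.imwrite("pics/s18.png",cv2.resize(im[170:300,250:430],None,fx=4,fy=4,interpolation=2))
E
```

```text
[ 0.4634  0.2314 -0.0256] [ 0.      0.4557  0.8901 -0.0001] 15.1 [-0.117   0.6928  0.5782]
```

View pics/w18.png

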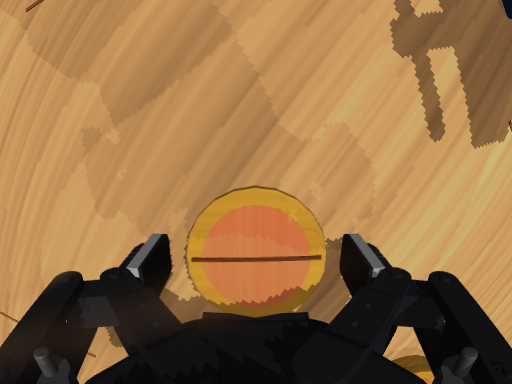

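View pics/s18.png

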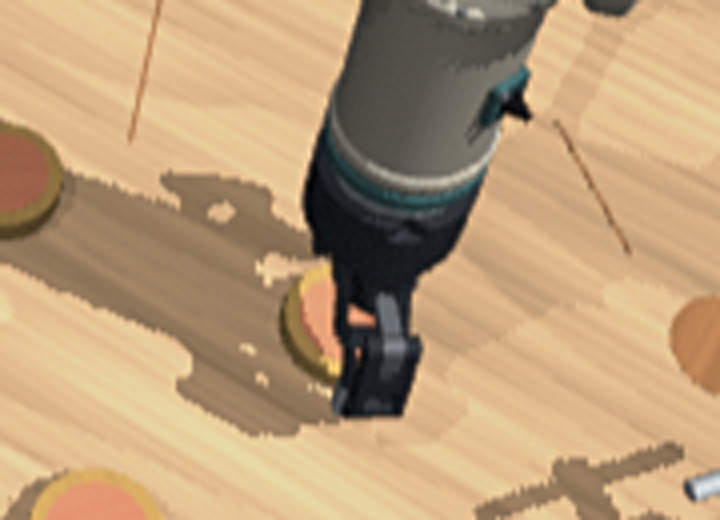

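{"method": "drive_tool", "body": {
  "targets": [0,0,0,0,0,0,0.5,0,0,0,0,0,0,0.4,0,0,0,0,0,0,0.4,0,0,0,0,0,0,0.4,0,0,0,0,0,0,0.4],
  "grip_force": 40
}}

```text
clock: 15.82
position: [0.4635, 0.2314, -0.025]
ee_rot: [0.0, 0.456, 0.89, 0.0]
contact_force: [-0.7, -0.5, 5.6]
width: 0.0643
```

```bash
python3 - <<'E'
from h import *
st=get_state();print(st["position"],st["ee_rot"],st["clock"],st["contact_force"],st["width"])
im=get_image("wrist")[:,:,::-1];cv2.imwrite("pics/w19.png",im)
im=get_image("scene")[:,:,::-1];cv2.imwrite("pics/s19.png",cv2.resize(im[170:300,250:430],None,fx=4,fy=4,interpolation=2))
E
```

```text
[ 0.4635  0.2314 -0.025 ] [0.0002 0.4557 0.8901 0.0001] 15.825 [-0.6678 -0.4791  5.6424] 0.06432806074213848
```

View pics/w19.png

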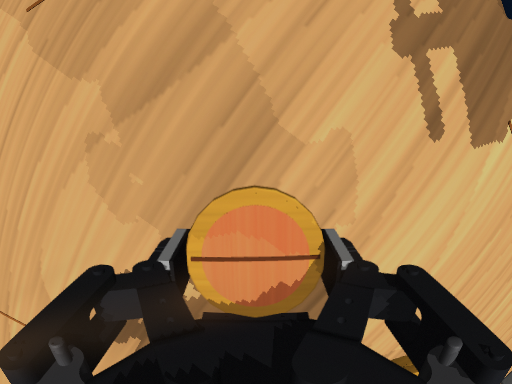

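View pics/s19.png

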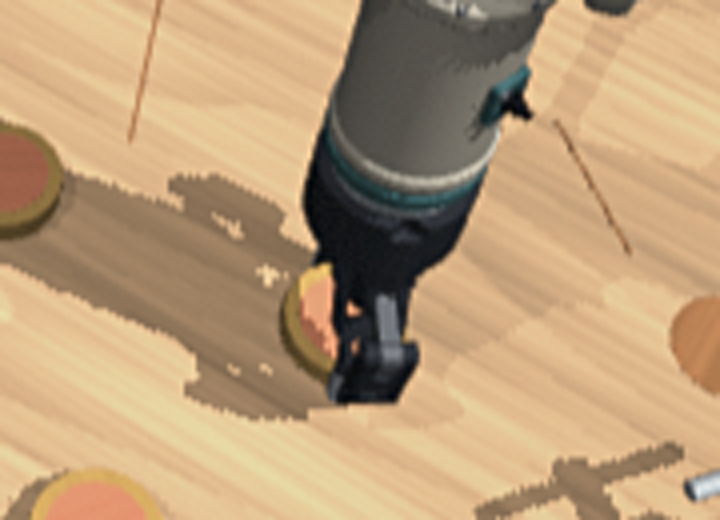

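{"method": "drive_tool", "body": {
  "targets": [0,0,0,0,0,0,0.4,0,0,0,0,0,-5,0.4,0,0,0,0,0,-10,0.4,0,0,0,0,0,-10,0.4,0,0,0,0,0,0,0.4],
  "grip_force": 60
}}

```text
clock: 16.55
position: [0.4642, 0.2317, 0.0005]
ee_rot: [0.001, 0.456, 0.89, 0.001]
contact_force: [0.6, -0.2, -2.1]
width: 0.0638
```

```bash
python3 - <<'E'
from h import *
st=get_state();print(st["position"],st["clock"],st["contact_force"],st["width"])
im=get_image("wrist")[:,:,::-1];cv2.imwrite("pics/w20.png",im)
im=get_image("scene")[:,:,::-1];cv2.imwrite("pics/s20.png",cv2.resize(im[170:300,250:430],None,fx=4,fy=4,interpolation=2))
E
```

```text
[0.4642 0.2317 0.0005] 16.55 [ 0.6239 -0.227  -2.1264] 0.06377001377087982
```

View pics/w20.png

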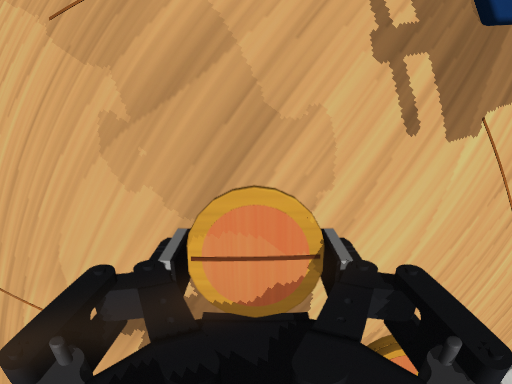

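View pics/s20.png

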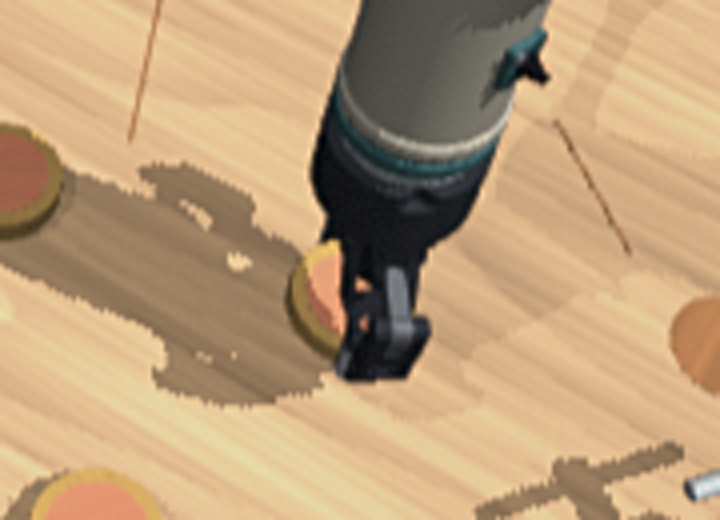

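{"method": "drive_tool", "body": {
  "targets": [0,0,0,0,0,-20,0.4,0,0,7,0,0,-30,0.4,0,0,7.4,0,0,-10,0.4,0,0,0,-50,-11,0,0.4,0,0,0,-50,-11,0,0.4,0,0,0,-50,-11,0,0.4,0,0,0,-50,-11,0,0.4,0,0,0,-50,-11,0,0.4,0,0,0,-50,-11,0,0.4,0,0,0,-50,-11,0,0.4,0,0,0,0,0,0,0.4,0,0,0,0,0,0,0.4]
}}

```text
clock: 18.15
position: [0.5183, -0.1222, 0.0589]
ee_rot: [-0.001, 0.564, 0.826, -0.0]
contact_force: [-0.8, 0.3, -2.5]
width: 0.0632
```

```bash
python3 - <<'E'
from h import *
st=get_state();print(st["position"],st["ee_rot"],st["clock"],st["contact_force"],st["width"],st["qpos"])
import pickle;pickle.dump(st,open("st21.pkl","wb"))
im=get_image("wrist")[:,:,::-1];cv2.imwrite("pics/w21.png",im)
im=get_image("top")[:,:,::-1];cv2.imwrite("pics/t21.png",im)
E
```

```text
[ 0.5183 -0.1222  0.0589] [-0.0011  0.5641  0.8257 -0.    ] 18.15 [-0.8302  0.2569 -2.518 ] 0.06324311644307891 [-0.3626  0.3429  1.8152  0.0005  0.9855 -0.7349]
```

View pics/w21.png

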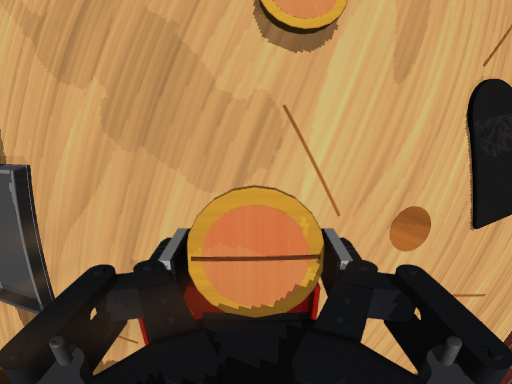

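View pics/t21.png

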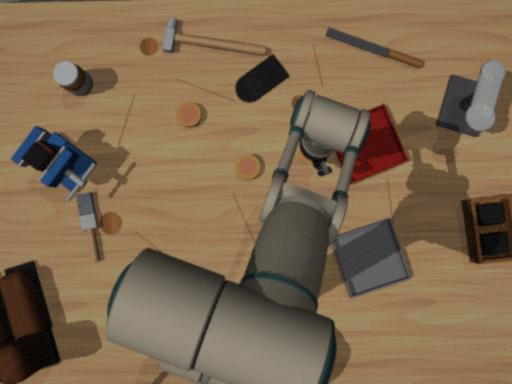

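{"method": "drive_tool", "body": {
  "targets": [0,0,0,-49,-9,0,0.4,0,0,0,-50,-9,0,0.4,0,0,0,-50,-9,0,0.4,0,0,0,0,0,0,0.4,0,0,0,0,0,0,0.4]
}}

```text
clock: 18.88
position: [0.5478, -0.2694, 0.0591]
ee_rot: [-0.001, 0.563, 0.826, 0.0]
contact_force: [-0.0, 0.1, -2.5]
width: 0.0633
```

```bash
python3 - <<'E'
from h import *
st=get_state();print(st["position"],st["ee_rot"],st["clock"],st["contact_force"],st["width"],st["qpos"])
import pickle;pickle.dump(st,open("st22.pkl","wb"))
im=get_image("wrist")[:,:,::-1];cv2.imwrite("pics/w22.png",im)
im=get_image("scene")[:,:,::-1];cv2.imwrite("pics/s22.png",im)
E
```

```text
[ 0.5478 -0.2694  0.0591] [-0.0011  0.5634  0.8262  0.0002] 18.875 [-0.0304  0.1127 -2.5365] 0.0633210334680389 [-0.5714  0.4432  1.6405  0.0006  1.06   -0.9456]
```

View pics/w22.png

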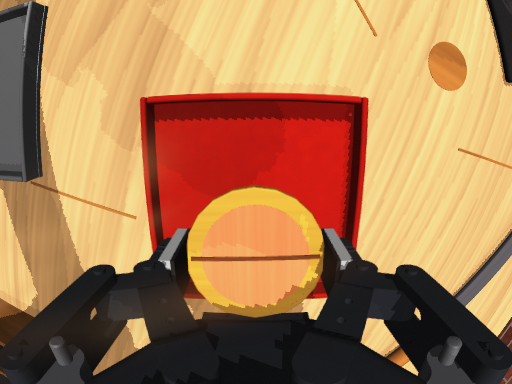

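View pics/s22.png

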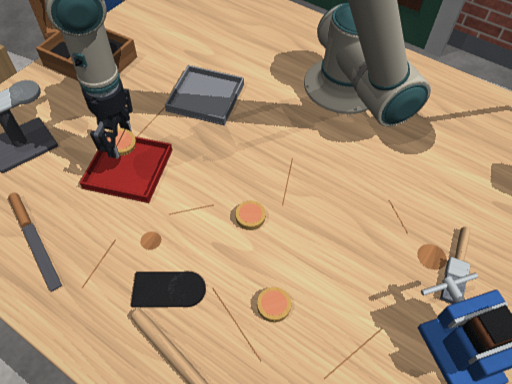

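```bash
python3 - <<'E'
from h import *
import pickle
st=pickle.load(open("st22.pkl","rb"));R=quatR(st["ee_rot"])
A,B=wonz((141,98),st,.025),wonz((367,97),st,.025)
print(np.linalg.norm(A-B));d=(B-A)/np.linalg.norm(B-A);n=np.array([d[1],-d[0],0])
for s in(1,-1): print("centre",(A+B)/2+s*.08*n)
for P in((A,B)): print((P-st["position"])@R)
E
```

```text
0.15584651697132937
centre [ 0.5476 -0.2706  0.025 ]
centre [ 0.4886 -0.1218  0.025 ]
[ 0.0786 -0.0787  0.0343]
[0.0792 0.0771 0.0342]
```

The wrist view puts the tray centre at (0.548,-0.271), so the TCP is over it within 2 mm. I'll lower to the floor, which should meet the tin at a TCP z of about -0.020.

{"method": "drive_tool", "body": {
  "targets": [0,0,0,0,0,25,0.4,0,0,0,0,0,25,0.4,0,0,0,0,0,15,0.4,0,0,0,0,0,6,0.4,0,0,0,0,0,4,0.4,0,0,0,0,0,0,0.4,0,0,0,0,0,0,0.4]
}}

```text
clock: 19.85
position: [0.5488, -0.2715, -0.0148]
ee_rot: [0.001, 0.564, 0.826, -0.0]
contact_force: [0.2, -0.1, -2.3]
width: 0.0637
```

{"method": "drive_tool", "body": {
  "targets": [0,0,0,0,0,1,0.4,0,0,0,0,0,1,0.4,0,0,0,0,0,0,0.4,0,0,0,0,0,0,0.4]
}}

```text
clock: 20.35
position: [0.5484, -0.2712, -0.0175]
ee_rot: [0.0, 0.564, 0.826, -0.0]
contact_force: [0.3, 0.8, -2.3]
width: 0.0636
```

{"method": "drive_tool", "body": {
  "targets": [0,0,0,0,0,1,0.4,0,0,0,0,0,1,0.4,0,0,0,0,0,0,0.4,0,0,0,0,0,0,0.4]
}}

```text
clock: 20.85
position: [0.5483, -0.2712, -0.0195]
ee_rot: [-0.0, 0.564, 0.826, -0.0]
contact_force: [0.7, 0.2, -1.4]
width: 0.0635
```

{"method": "drive_tool", "body": {
  "targets": [0,0,0,0,0,1,0.4,0,0,0,0,0,0,0.4,0,0,0,0,0,0,0.4]
}}

```text
clock: 21.22
position: [0.5484, -0.2713, -0.0198]
ee_rot: [0.0, 0.564, 0.826, -0.0]
contact_force: [-1.9, 0.4, 5.8]
width: 0.0633
```

The force rose from -2.3 to +5.8 N, so the tin is on the floor. Now I'll release slowly and go up.

{"method": "drive_tool", "body": {
  "targets": [0,0,0,0,0,0,0.85,0,0,0,0,0,0,0.95,0,0,0,0,0,0,1,0,0,0,0,0,0,1,0,0,0,0,0,-5,1,0,0,0,0,0,-20,1,0,0,0,0,0,-40,1,0,0,0,0,0,-50,1,0,0,0,0,0,0,1,0,0,0,0,0,0,1]
}}

```text
clock: 22.48
position: [0.548, -0.2709, 0.0945]
ee_rot: [-0.0, 0.564, 0.826, -0.0]
contact_force: [-0.2, -0.5, -1.5]
width: 0.0854
```

```bash
python3 - <<'E'
from h import *
st=get_state();print(st["position"],st["clock"],st["contact_force"],st["width"])
im=get_image("wrist")[:,:,::-1];cv2.imwrite("pics/w23.png",im)
for n,uv in(("w",(0,0)),): pass
im=get_image("scene")[:,:,::-1];cv2.imwrite("pics/s23.png",im)
hsv=cv2.cvtColor(np.ascontiguousarray(im),cv2.COLOR_BGR2HSV)
m=((hsv[...,0]<12)|(hsv[...,0]>174))&(hsv[...,1]>90)&(hsv[...,2]>150)
m=cv2.morphologyEx(m.astype(np.uint8),cv2.MORPH_CLOSE,np.ones((5,5)))
k,l,s,c=cv2.connectedComponentsWithStats(m)
for i in range(1,k):
  if s[i,4]>100: print(c[i],s[i,4],onz("scene",c[i],.02))
E
```

```text
[ 0.548  -0.2709  0.0945] 22.475 [-0.1773 -0.5072 -1.4675] 0.0853524139708353
[130.734  166.8331] 2541 [ 0.5487 -0.2566  0.02  ]
[250.0661 212.5586] 333 [0.4911 0.0371 0.02  ]
[273.686  302.3905] 484 [0.6309 0.1905 0.02  ]
```

View pics/w23.png

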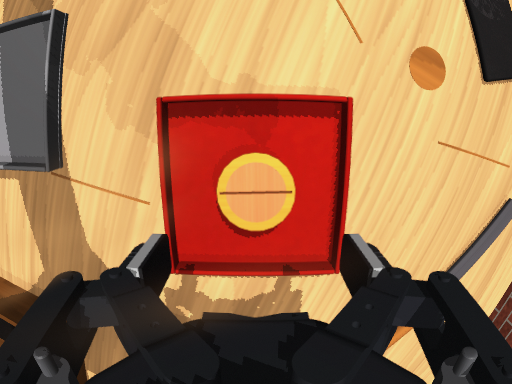

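View pics/s23.png

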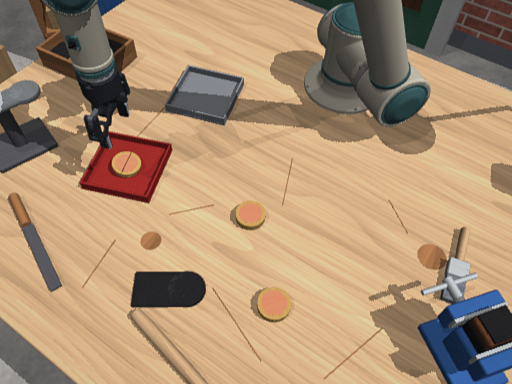

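The tin stands lid up in the middle of the red tray, at wrist pixel (256,192) and scene pixel (126,163). The gripper is clear, and both steady tins are at exactly the same pixels as at the start.

```bash
python3 -c "
from rig import *
print(sign_off())"
```

```text
the job is handed in; nothing more can be done
None
```

I rocked the bent tin over, left it standing untouched, then picked it up and set it down in the middle of the red scrap tray. I handed the job in at about 22.6 s of the 45 s allowed.

- **Rocking:** Two-view triangulation showed the lean reversed after the press. The fitted angle went from about +6.4° to -6.6°, and the true lean is ±9.5°, so it is noisy but the sign is clear. The lid centre also moved about 5 mm.
- **First press failed:** It stopped short and never touched the tin. The shut fingertips ended about 22 mm behind the stated TCP, which disagrees with the interface text. I went lower on the second press and for the grasp.
- **Placing:** I lowered the tin until the force on the tool went from -2.3 to +5.8 N, then opened the fingers and backed away.
- **Last checks:** The tin stands lid up near the centre of the tray floor and the gripper is clear. Both steady tins show the same pixel positions as at the start. The final wrist reading was -1.5 N with nothing touching, a little above the usual ±1 N noise.

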